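# Seat the pump cover evenly with its four T-bar knobs

## Task

The pump on the sloping stand has its cover held only loosely by four T-bar knobs. Tighten them clockwise a little at a time and crosswise, first each one about half way down, then each one fully home, so that the cover never cocks and ends seated flat. Leave the other things on the bench where they stand and let go of the knobs at the end.

Things in the scene. Friction and masses are not known exactly. Their poses are not given: they have to be found in the camera images.
- pump: Aluminium pump drum, 194 mm across, fixed on a steel stand (base plate 220 x 170 x 12 mm) bolted to the bench; about 0.22 m high with its knobs. Origin: on the bench surface under the stand; x points away from the drum's low side, z up. The drum's round face slopes 0.45 rad (26 deg) from level, its low edge on the -x side, so things on it are worked with the tool tilted about 26 deg.
- face (a point): Fixed point on the drum's axis. z is the face normal (leans 0.45 rad from vertical towards pump -x), y level, x up the slope. The rim of the loose cover (194 mm across) lies here when all knobs read 0 and 4.8 mm lower when all are home. An inlet boss 56 mm across stands in the middle of the cover, its top 40 mm above this point. The drum wall below is 97 mm in radius.
- cover_centre (a point): Centre of the top of the inlet boss (56 mm across) on the round aluminium pump cover, 194 mm across, 12 mm thick at the rim; z along the cover's axis. The cover follows the knobs, 3.4 mm down for each rad when all turn alike; a knob ahead of its opposite tilts it 0.0227 rad per rad, the two diagonals adding as a root of squares. It must never be tilted over 0.021 rad (1.2 deg) to the face.
- knob_0 (a joint): Turn of the quick-thread T-bar knob at (+53, +53) mm (x, y) in the frame of point face; opposite to knob_2. 0 = fully slack, 1.4 rad = hard stop, fully home; starts at 0 to 0.3. Grows clockwise seen from outside (about -z of face); bar along face x at 0. Needs 0.1 N m, stays where left.
- bar_0 (a point): Centre of the black bar of knob_0: 68 long (point x), 14 wide (y), 20 mm high (z, knob axis, out of the face). The bar's underside is 30 mm above the cover's rim, on a neck 13 mm thick. The point lies 40.5 mm above point face (z) when all knobs read 0, and goes in 2.5 to 3.4 mm per rad as its knob is turned. Room for the fingers: 25 mm and more on all sides.
- knob_1 (a joint): Turn of the quick-thread T-bar knob at (+53, -53) mm (x, y) in the frame of point face; opposite to knob_3. 0 = fully slack, 1.4 rad = hard stop, fully home; starts at 0 to 0.3. Grows clockwise seen from outside (about -z of face); bar along face x at 0. Needs 0.1 N m, stays where left.
- bar_1 (a point): Centre of the black bar of knob_1: 68 long (point x), 14 wide (y), 20 mm high (z, knob axis, out of the face). The bar's underside is 30 mm above the cover's rim, on a neck 13 mm thick. The point lies 40.5 mm above point face (z) when all knobs read 0, and goes in 2.5 to 3.4 mm per rad as its knob is turned. Room for the fingers: 25 mm and more on all sides.
- knob_2 (a joint): Turn of the quick-thread T-bar knob at (-53, -53) mm (x, y) in the frame of point face; opposite to knob_0. 0 = fully slack, 1.4 rad = hard stop, fully home; starts at 0 to 0.3. Grows clockwise seen from outside (about -z of face); bar along face x at 0. Needs 0.1 N m, stays where left.
- bar_2 (a point): Centre of the black bar of knob_2: 68 long (point x), 14 wide (y), 20 mm high (z, knob axis, out of the face). The bar's underside is 30 mm above the cover's rim, on a neck 13 mm thick. The point lies 40.5 mm above point face (z) when all knobs read 0, and goes in 2.5 to 3.4 mm per rad as its knob is turned. Room for the fingers: 25 mm and more on all sides.
- knob_3 (a joint): Turn of the quick-thread T-bar knob at (-53, +53) mm (x, y) in the frame of point face; opposite to knob_1. 0 = fully slack, 1.4 rad = hard stop, fully home; starts at 0 to 0.3. Grows clockwise seen from outside (about -z of face); bar along face x at 0. Needs 0.1 N m, stays where left.
- bar_3 (a point): Centre of the black bar of knob_3: 68 long (point x), 14 wide (y), 20 mm high (z, knob axis, out of the face). The bar's underside is 30 mm above the cover's rim, on a neck 13 mm thick. The point lies 40.5 mm above point face (z) when all knobs read 0, and goes in 2.5 to 3.4 mm per rad as its knob is turned. Room for the fingers: 25 mm and more on all sides.
- brake_spray: Tall grey spray can, 58 mm across, 200 mm high, standing to the left (+y) of the pump, 160 to 190 mm from its middle. Origin: centre of its underside. Not to be shifted (over 30 mm) or tipped.
- oil_bottle: Oil bottle, 60 mm across, 160 mm high, standing to the right (-y) of the pump, 160 to 190 mm from its middle. Origin: centre of its underside. Not to be shifted (over 30 mm) or tipped.
- ratchet: Ratchet with a black handle, 202 mm long, 34 mm high, lying in front (-x) of the pump, across. Origin: centre of its underside. Not to be shifted (over 30 mm) or tipped.
- spanner_17: Combination spanner, 204 mm long, 8 mm high, lying on the right of the bench. Origin: centre of its underside. Not to be shifted (over 30 mm) or tipped.
- throttle_grip: Black rubber throttle grip, 115 mm long, 33 mm thick, lying on the left of the bench. Origin: centre of its underside. Not to be shifted (over 30 mm) or tipped.
- thread_lock: Small red bottle, 32 mm across, 85 mm high, standing in front of the pump on its right (-x, -y) side. Origin: centre of its underside. Not to be shifted (over 30 mm) or tipped.
- tape_red: Roll of tape, 84 mm across, 24 mm high, lying on the left of the bench. Origin: centre of its underside. Not to be shifted (over 30 mm) or tipped.

How it is judged (in metres and radians):
On the way, in this order (a step that is already met when the one before it is completed fails the run):
1. all four knobs are about half way down (value of joint knob_0 between 0.47 and 1.05 rad and value of joint knob_1 between 0.47 and 1.05 rad and value of joint knob_2 between 0.47 and 1.05 rad and value of joint knob_3 between 0.47 and 1.05 rad), for 0.1 s.
2. all four knobs are fully home and the cover is flat (value of joint each of knob_0, knob_1, knob_2, knob_3 above 1.3 rad and angle between the z axis of cover_centre and the z axis of face, either way round below 0.004 rad), for 0.1 s.
At the end, for the whole second after the job is handed in: All four knobs stand within 0.1 rad of their stops, the cover lies flat on the drum (within 0.004 rad), and the other things on the bench stand within 30 mm of where they were (all of step 2 and distance of each of brake_spray, oil_bottle, ratchet, spanner_17, throttle_grip, thread_lock, tape_red from where it was at the start of the episode below 0.03 m); the robot touches nothing.
It fails at once if the cover cocks by more than 0.021 rad (1.2 deg): one side was tightened too far ahead of the other (angle between the z axis of cover_centre and the z axis of face, either way round above 0.021 rad).
It fails at once if a bystander is shifted more than 30 mm (distance of any of brake_spray, oil_bottle, ratchet, spanner_17, throttle_grip, thread_lock, tape_red from where it was at the start of the episode above 0.03 m).
It fails at once if a can or bottle is tipped (angle between any of brake_spray, oil_bottle, thread_lock's own z axis and vertical above 0.5 rad).
It also fails if it takes over 72 s, if anything falls off the work surface, if the arm or the gripper's body presses on something with over 40 N, if the wrist force passes 120 N, or if a joint passes its speed limit or range.

## Robot

A 6-joint arm with a two-finger parallel gripper is mounted at the origin on a cart in front of the work surface, level with it; the furniture and walls round the work are solid. World frame = base frame: x ahead of the robot, y to its left, z up, the work surface at z = 0. Lengths are in m, angles in degrees, forces in N, time in s.
With the tool pointing down it reaches from about 0.3 to 0.775 m from the base axis. Payload 14.6 kg.
Tool frame: the origin (TCP) lies midway between the tips of the shut fingers; the grasp point (between the pads) lies 19 mm behind it; z points along the fingers, y is the line along which they close (so a half turn about z gives the same grasp; the last joint's range is limited). The gripper opens to 94 mm and grips with 3 to 60 N. Pads are 16 mm wide; open, the fingers measure 119 mm over their backs; the gripper's body (75 mm by 177 mm) begins 78 mm behind the grasp point.
Start: joints at [73.419, 17.183, 87.147, -0, 75.671, -3.816], TCP at [0.122, 0.536, 0.171] pointing down, gripper open.
Joint ranges: [-173.82, 173.82], [-45.26, 126.66], [13.44, 144.39], [-59.66, 239.66], [0, 175.72], [-146.38, 146.38]. Speed limits (degrees/s): [127.2, 127.2, 147.25, 180, 180, 180].

## Interface

Orientations are given as [roll, pitch, yaw] about the fixed x, y, z axes, in that order (R = Rz(yaw) Ry(pitch) Rx(roll)).
In Python, from cell import manip gives the robot as it stands.
- The arm moves only by the tool jog_arm, never from a script. Its argument "targets" is text: rows parted by semicolons, each of 5 numbers parted by spaces: the shift along the world's x, y, z in mm, then the turn about the world's z in rad, then the opening, from 0 (shut) to 1 (fully open). In form: dx dy dz roll gripper; .... A call has 1 to 10 rows; each row is the pose to reach, as a shift and turn from the pose commanded when the call began; what a row does not reach only later rows make up. A row lasts 1/10 s, in which the tool goes at most 50 mm and 8.59 degrees, less where a joint would pass 70% of its speed; a pose out of reach is approached as far as the arm can. A call with a gripper value outside its range is refused whole. The fingers move at their own pace and stop on an object; "newtons" is the grip in N (left out, the last holds). Time passes only in rows, so rows that repeat a pose let the fingers close. It gives the time, the measured TCP pose, the force, the opening and the grip force at its end, in the units of the state.
- manip.sense(): the state, without advancing time (a new reading comes with each control period).
- manip.read_camera(name): name is "side" or "top" or "wrist"; returns a dict with "pixels" (480x640x3 uint8, red, green, blue), "z_map" (480x640 float32, m along the optical axis (not along the pixel's ray), 0 where there is no reading), "intrinsics" (3x3 intrinsics, pixels), "R" (3x3) and "t" (3): a world point X has camera coordinates R X + t; the wrist camera has in their place "tool_from_camera" (4x4, takes a point from camera to tool coordinates, whose origin is the TCP and whose axes are the flange's). Camera axes: x right, y down, z forward; pixel columns grow to the right and rows downward; lengths in m; the calibration is good to about 2 mm. A picture is of the moment at which its call begins: read the wrist's pose just before it.
- manip.hand_in(): hands the job in; it is judged then, once.
The state is a dict: "time_s": time; "q": joint angles; "qvel": joint speeds; "joint_torque": joint torques, N m; "eef_pos": TCP position; "orientation": TCP orientation; "ft_force": force on the tool from outside, world axes, zero at the start; "torque": the same for the moment, N m; "opening": finger opening in m; "grip_force": force on a finger pad.
Only numpy, scipy, OpenCV 4.12 (cv2) and the standard library are available. Lean on these libraries where they do the work, as an engineer would, in place of code of your own. Each camera call takes 0.05 s, during which the arm holds its last target. There are 200 camera calls.

## Working session

There is one attempt and no reset: what is moved stays moved. The work goes in short steps, Python scripts to look and compute and a tool call to move; the robot and the scene stay as the last step left them, time stands still between calls to the robot, and variables do not carry over. Pictures are saved under pics/ and viewed, at most 10 in all, crops included, and the job is handed in when it is done.

Besides the shell and the picture viewer there is one more tool, called after "Emit:" by a JSON object that holds its "op" and its "data", one argument or row to a line. jog_arm: Moves the arm, as the interface text tells. Its arguments: {"type":"object","properties":{"targets":{"type":"string"},"newtons":{"type":"number"}},"required":["targets"]}

```bash
mkdir -p pics; cat > h.py <<'E'
from cell import manip
import numpy as np, cv2
def save(c,n,crop=None,s=1):
    p=c["pixels"][...,::-1]
    if crop: p=p[crop[1]:crop[3],crop[0]:crop[2]]
    cv2.imwrite(n,cv2.resize(np.ascontiguousarray(p),None,fx=s,fy=s,interpolation=cv2.INTER_CUBIC))
def cloud(c):
    z=c["z_map"].astype(float); K=c["intrinsics"]; v,u=np.mgrid[:480,:640]
    P=np.stack([(u-K[0,2])/K[0,0]*z,(v-K[1,2])/K[1,1]*z,z],-1)
    return (P-c["t"])@c["R"]
E
python3 - <<'E'
from h import *
for n in("top","side"):
    c=manip.read_camera(n); save(c,f"pics/{n}0.png"); np.savez(f"{n}.npz",**c)
    print(n,c["R"].round(3).tolist(),np.round(c["t"],3),c["intrinsics"][0])
print(manip.sense())
E
```

```text
top [[-0.023, -1.0, -0.003], [-0.98, 0.023, -0.199], [0.199, -0.002, -0.98]] [-0.006  0.539  1.329] [433.33490301   0.         324.94677732]
side [[0.981, -0.194, 0.0], [-0.103, -0.522, -0.847], [0.164, 0.831, -0.532]] [-0.524  0.186  1.313] [500.04962926   0.         318.30753064]
{'time_s': 0.1, 'q': array([ 7.34184677e+01,  1.72123115e+01,  8.71765487e+01, -5.50931346e-04,
        7.56723019e+01, -3.81497093e+00]), 'qvel': array([-0.03478107, -0.09467543, -0.0086325 ,  0.01540542,  0.09209257,
       -0.03499684]), 'joint_torque': array([ 1.66350219e-03, -5.32652414e+01, -3.53278327e+01,  7.09709153e-02,
        2.36094289e-02, -3.73308740e-05]), 'eef_pos': array([0.12145535, 0.5361344 , 0.17074581]), 'orientation': array([-1.79938938e+02, -3.53692637e-03,  1.67233573e+02]), 'ft_force': array([-0.85331745, -0.74792907,  0.14568204]), 'torque': array([0.02489688, 0.00458056, 0.00089473]), 'grip_force': 0.0, 'opening': 0.09409965045317771}
```

View pics/top0.png

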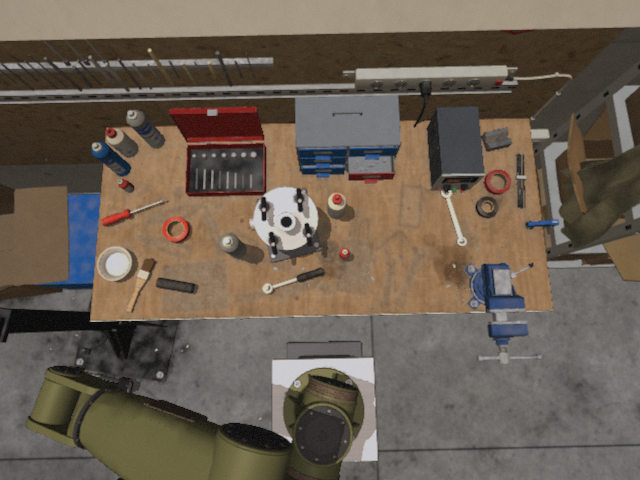

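View pics/side0.png

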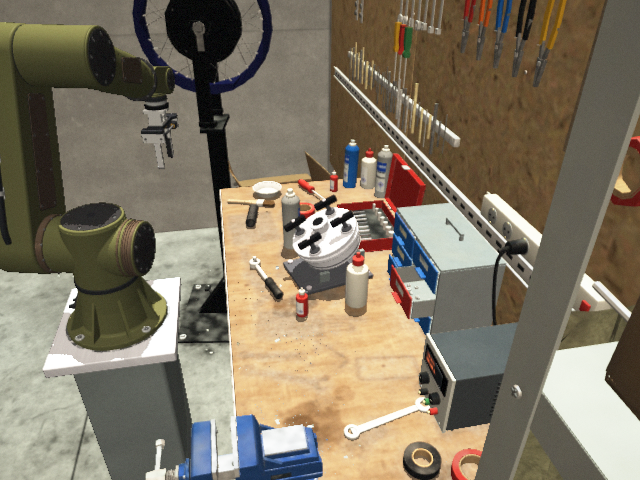

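```bash
cat > fit.py <<'E'
from h import *
from scipy.optimize import least_squares
def rot(yaw):
    c,s=np.cos(yaw),np.sin(yaw); a=.45
    zf=np.array([-np.sin(a),0,np.cos(a)]); xf=np.array([np.cos(a),0,np.sin(a)])
    Rz=np.array([[c,-s,0],[s,c,0],[0,0,1]])
    return Rz@np.stack([xf,[0,1,0],zf],1)
def knobs(P,px,F,R,show=True):
    """P points Nx3 -> bar centres/angles in face frame"""
    L=(P-F)@R; out=[]
    for k,(x,y) in enumerate([(53,53),(53,-53),(-53,-53),(-53,53)]):
        m=(abs(L[:,0]*1e3-x)<42)&(abs(L[:,1]*1e3-y)<42)&(L[:,2]>.036)&(L[:,2]<.06)&(px.max(1)<75)&(np.hypot(L[:,0],L[:,1])>.034)
        q=L[m]*1e3
        if len(q)<8: print(k,"few");continue
        c,(w,h),a=cv2.minAreaRect(q[:,:2].astype(np.float32))
        d=np.linalg.eigh(np.cov(q[:,:2].T))[1][:,1]
        th=-np.arctan(d[1]/d[0]); th=th+np.pi if th<-.5 else th
        out.append((k,th)); print(k,m.sum(),"ctr",np.round(c,1),"sz",np.round((w,h),0),"th %.2f"%th,"z %.1f"%np.median(q[:,2]))
    return out
if __name__=="__main__":
    c=dict(np.load("top.npz")); P=cloud(c).reshape(-1,3); px=c["pixels"].reshape(-1,3).astype(int)
    m=(P[:,0]>.4)&(P[:,0]<.8)&(P[:,1]>-.03)&(P[:,1]<.25)&(P[:,2]>.08)&(P[:,2]<.25)
    P,px=P[m],px[m]
    W=P[px.min(1)>140]; print(len(W),W.min(0),W.max(0))
    # RANSAC plane of known slope
    best=0;rng=np.random.default_rng(0)
    for i in range(2000):
        a=W[rng.choice(len(W),3,False)]; n=np.cross(a[1]-a[0],a[2]-a[0]); l=np.linalg.norm(n)
        if l<1e-6: continue
        n=n/l*np.sign(n[2])
        if abs(np.arccos(n[2])-.45)>.06: continue
        I=abs((W-a[0])@n)<.002
        if I.sum()>best: best=I.sum();B=I
    Q=W[B]; q0=Q.mean(0); n=np.linalg.svd(Q-q0)[2][2]; n*=np.sign(n[2])
    yaw=np.arctan2(-n[1],-n[0]); print("inl",best,"slope",np.arccos(n[2]),"yaw",yaw)
    R=rot(yaw); L=(Q-q0)@R
    cc,r=cv2.minEnclosingCircle(L[:,:2].astype(np.float32)); print(cc,r)
    F=q0+R@np.array([*cc,0]); print("F",F)
    np.savez("face.npz",F=F,yaw=yaw); knobs(P,px,F,R)
E
python3 fit.py
```

```text
2199 [ 0.47781489 -0.02995567  0.09926045] [0.66010969 0.21333827 0.22201757]
inl 877 slope 0.4459246244154601 yaw 0.22993302419774192
(-0.0032708803191781044, -0.0020189981441944838) 0.0962405726313591
F [0.56354413 0.10019659 0.14391535]
0 75 ctr [55.3 51.9] sz [11. 62.] th 0.23 z 48.0
1 71 ctr [ 53.6 -53.6] sz [12. 64.] th 0.14 z 48.4
2 79 ctr [-53.9 -52.6] sz [13. 69.] th 0.10 z 48.3
3 77 ctr [-52.9  52.2] sz [13. 67.] th 0.05 z 49.4
```

```bash
cat > plan.py <<'E'
from fit import *
d=np.load("face.npz"); F=d["F"]; R=rot(float(d["yaw"]))
XY=[(53,53),(53,-53),(-53,-53),(-53,53)]
CL=np.deg2rad(167.23-90)      # closing axis, world
HT,HW=12.5,8.
def tcp(k,th,gap=0,r=24,H=(HT,HW)):
    up=k<2; s=1 if up else -1
    d=np.array([np.cos(th),-np.sin(th),0])*s; n=np.array([np.sin(th),np.cos(th),0])*s
    zc=40.5-3*th
    C=np.array([*XY[k],zc])+d*r+n*7+np.array([0,0,-10 if up else 10])
    C=F*1e3+R@C; dw=(R@d)[:2]; dw/=np.linalg.norm(dw)
    m=np.array([-dw[1],dw[0]]); m*=np.sign(m@(R@n)[:2])
    a=np.array([np.cos(CL),np.sin(CL)]); b=np.array([-a[1],a[0]])
    h=H[0]*abs(a@m)+H[1]*abs(b@m)
    return np.array([*(C[:2]+m*(h+gap)),C[2]-(5 if up else 15)])
E
python3 - <<'E'
from plan import *
for k,t0 in enumerate((.23,.14,.1,.05)):
    print(k,"app",tcp(k,t0,8).round(),*[(t,tcp(k,t).round(1).tolist()) for t in (t0,.4,.6,.75,.9,1.1,1.25,1.4)])
P=cloud(dict(np.load("top.npz"))).reshape(-1,3)
m=(P[:,0]>.66)&(P[:,0]<.9)&(P[:,1]>-.2)&(P[:,1]<.2)&(P[:,2]<.6); print("cabinet",P[m].max(0),P[m&(P[:,2]>.1)].min(0))
E
```

```text
0 app [607. 188. 200.] (0.23, [607.2, 180.0, 199.7]) (0.4, [610.6, 174.4, 199.2]) (0.6, [614.0, 169.8, 198.1]) (0.75, [616.0, 165.7, 197.1]) (0.9, [617.1, 161.2, 195.9]) (1.1, [617.2, 154.8, 193.9]) (1.25, [616.2, 150.1, 192.2]) (1.4, [614.2, 145.6, 190.4])
1 app [629.  87. 200.] (0.14, [629.2, 79.3, 199.8]) (0.4, [634.7, 71.2, 199.2]) (0.6, [638.2, 66.6, 198.1]) (0.75, [640.1, 62.5, 197.1]) (0.9, [641.3, 58.0, 195.9]) (1.1, [641.4, 51.6, 193.9]) (1.25, [640.4, 46.8, 192.2]) (1.4, [638.4, 42.4, 190.4])
2 app [490.   1. 140.] (0.1, [489.1, 8.9, 140.4]) (0.4, [483.2, 18.2, 139.5]) (0.6, [480.3, 23.0, 139.4]) (0.75, [478.7, 27.1, 139.6]) (0.9, [478.0, 31.7, 140.0]) (1.1, [478.4, 38.2, 140.9]) (1.25, [479.8, 43.1, 141.8]) (1.4, [482.1, 47.6, 142.8])
3 app [468. 103. 141.] (0.05, [466.2, 110.9, 140.6]) (0.4, [459.1, 121.4, 139.5]) (0.6, [456.1, 126.2, 139.4]) (0.75, [454.6, 130.3, 139.6]) (0.9, [453.8, 134.9, 140.0]) (1.1, [454.2, 141.4, 140.9]) (1.25, [455.6, 146.3, 141.8]) (1.4, [457.9, 150.8, 142.8])
cabinet [0.89997381 0.19998515 0.2404493 ] [ 0.66010969 -0.19996927  0.10009043]
```

Emit:
{"op": "jog_arm", "data": {
  "targets": "10 -10 50 0 0; 40 -30 95 0 0; 80 -60 130 0 0; 120 -90 130 0 0; 160 -115 130 0 0; 200 -145 130 0 0; 240 -180 130 0 0; 280 -215 130 0 0; 320 -245 130 0 0; 360 -275 130 0 0",
  "newtons": 20
}}

```text
time_s: 1.1
eef_pos: [0.4666, 0.2719, 0.3012]
orientation: [-180.0, -0.0, 167.2]
ft_force: [1.3, 1.7, -0.2]
opening: 0.0175
grip_force: 0.0
```

Emit:
{"op": "jog_arm", "data": {
  "targets": "40 -20 0 0 0; 80 -45 0 0 0; 125 -68 0 0 0; 125 -68 0 0 0; 125 -68 -30 0 0; 125 -68 -50 0 0; 125 -68 -50 0 0; 125 -68 -50 0 0"
}}

```text
time_s: 1.9
eef_pos: [0.5902, 0.206, 0.2521]
orientation: [180.0, 0.0, 167.3]
ft_force: [0.2, -0.9, -0.0]
opening: 0.0006
grip_force: 0.0
```

```bash
python3 - <<'E'
from h import *
s=manip.sense(); print(s["eef_pos"],s["ft_force"],s["opening"])
c=manip.read_camera("wrist"); save(c,"pics/w1.png"); print(np.round(c["tool_from_camera"],3).tolist(),c["intrinsics"].tolist())
E
```

```text
[0.59019704 0.20595949 0.25206891] [ 0.15696263 -0.90219625 -0.01319909] 0.0006242779197035147
[[-0.0, -0.972, -0.237, 0.068], [1.0, -0.001, 0.0, -0.0], [-0.001, -0.237, 0.972, -0.213], [0.0, 0.0, 0.0, 1.0]] [[406.29350831493355, 0.0, 318.13526370687447], [0.0, 406.29350831493355, 238.49888949453702], [0.0, 0.0, 1.0]]
```

View pics/w1.png

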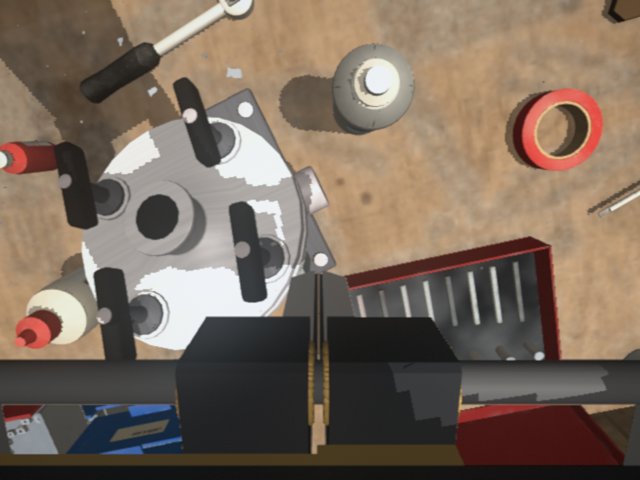

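Emit:
{"op": "jog_arm", "data": {
  "targets": "17 -14 0 0 0; 17 -14 -25 0 0; 17 -14 -52 0 0; 17 -14 -52 0 0; 17 -22 -52 0 0; 17 -26 -52 0 0; 20 -31 -53 0 0; 23 -35 -54 0 0; 25 -39 -55 0 0; 25 -39 -55 0 0"
}}

```text
time_s: 2.95
eef_pos: [0.6157, 0.166, 0.196]
orientation: [-180.0, -0.0, 167.2]
ft_force: [-0.4, 0.1, -0.6]
opening: 0.0003
grip_force: 0.0
```

```bash
cat > look.py <<'E'
from plan import *
import sys
def look(show=True):
    s=manip.sense(); print("tcp",(s["eef_pos"]*1e3).round(1),"f",s["ft_force"].round(1),"t",s["time_s"])
    c=manip.read_camera("wrist"); z=c["z_map"].astype(float);K=c["intrinsics"];v,u=np.mgrid[:480,:640]
    P=np.stack([(u-K[0,2])/K[0,0]*z,(v-K[1,2])/K[1,1]*z,z],-1).reshape(-1,3)
    T=c["tool_from_camera"]; P=P@T[:3,:3].T+T[:3,3]
    from scipy.spatial.transform import Rotation as Ro
    P=P@Ro.from_euler("xyz",s["orientation"],degrees=True).as_matrix().T+s["eef_pos"]
    m=(z.ravel()>0)&(v.ravel()<275); knobs(P[m],c["pixels"].reshape(-1,3).astype(int)[m],F,R)
    return c
if __name__=="__main__":
    c=look()
    if len(sys.argv)>1: save(c,sys.argv[1])
    t=manip.read_camera("top"); P=cloud(t).reshape(-1,3); print("top"); knobs(P[P[:,2]>.08],t["pixels"].reshape(-1,3).astype(int)[P[:,2]>.08],F,R)
E
python3 look.py pics/w2.png
```

```text
tcp [615.7 166.  196. ] f [-0.4  0.1 -0.6] t 2.95
0 2944 ctr [56.8 51.7] sz [16. 67.] th 0.22 z 45.4
1 1026 ctr [ 33.6 -49.6] sz [14. 20.] th 0.02 z 45.3
2 2886 ctr [-49.  -53.4] sz [14. 67.] th 0.11 z 45.2
3 2412 ctr [-48.6  51.9] sz [14. 68.] th 0.06 z 45.7
top
0 few
1 83 ctr [ 53.5 -53.2] sz [14. 66.] th 0.16 z 48.7
2 83 ctr [-52.7 -52.8] sz [14. 67.] th 0.10 z 49.0
3 few
```

View pics/w2.png

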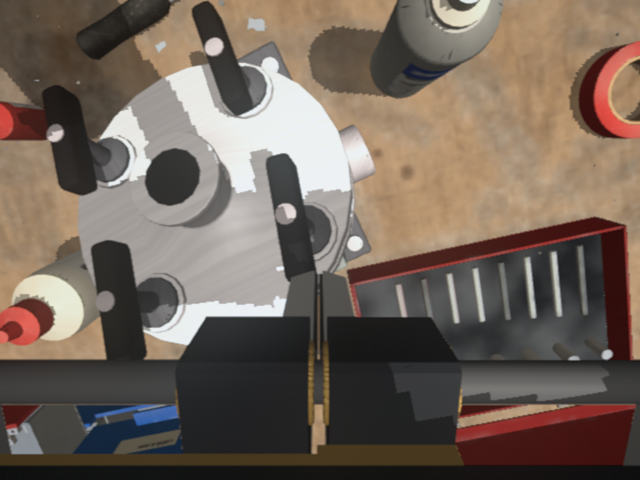

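```bash
sed -i 's/^HT,HW=.*/HT,HW=7.,8./; s/r=24/r=18/' plan.py; python3 - <<'E'
from plan import *
for k,t0 in enumerate((.23,.14,.1,.05)):
    print(k,"app",tcp(k,t0,12).round(),*[(t,tcp(k,t).round(1).tolist()) for t in (t0,.3,.45,.6,.75,.9,1.05,1.2,1.3,1.4)])
E
```

```text
0 app [602. 187. 197.] (0.23, [601.7, 174.7, 197.1]) (0.3, [602.8, 172.9, 197.0]) (0.45, [604.7, 169.3, 196.6]) (0.6, [606.7, 167.1, 196.0]) (0.75, [608.4, 164.4, 195.2]) (0.9, [609.6, 161.3, 194.3]) (1.05, [610.2, 158.0, 193.1]) (1.2, [610.2, 154.5, 191.9]) (1.3, [609.8, 152.2, 190.9]) (1.4, [609.1, 150.0, 190.0])
1 app [623.  86. 197.] (0.14, [624.2, 73.7, 197.2]) (0.3, [626.9, 69.7, 197.0]) (0.45, [628.9, 66.1, 196.6]) (0.6, [630.9, 63.9, 196.0]) (0.75, [632.5, 61.2, 195.2]) (0.9, [633.7, 58.1, 194.3]) (1.05, [634.4, 54.8, 193.1]) (1.2, [634.3, 51.3, 191.9]) (1.3, [633.9, 49.0, 190.9]) (1.4, [633.2, 46.7, 190.0])
2 app [495.   3. 143.] (0.1, [493.9, 14.7, 143.0]) (0.3, [490.8, 19.6, 142.1]) (0.45, [489.2, 23.3, 141.7]) (0.6, [487.6, 25.6, 141.5]) (0.75, [486.3, 28.4, 141.5]) (0.9, [485.5, 31.6, 141.7]) (1.05, [485.3, 35.0, 142.0]) (1.2, [485.7, 38.6, 142.4]) (1.3, [486.3, 40.9, 142.8]) (1.4, [487.3, 43.2, 143.2])
3 app [473. 105. 143.] (0.05, [470.7, 116.8, 143.2]) (0.3, [466.6, 122.8, 142.1]) (0.45, [465.1, 126.5, 141.7]) (0.6, [463.4, 128.8, 141.5]) (0.75, [462.2, 131.6, 141.5]) (0.9, [461.3, 134.8, 141.7]) (1.05, [461.1, 138.2, 142.0]) (1.2, [461.5, 141.8, 142.4]) (1.3, [462.1, 144.1, 142.8]) (1.4, [463.1, 146.4, 143.2])
```

Emit:
{"op": "jog_arm", "data": {
  "targets": "0 15 2 0 0; -15 16 3 0 0; -15 16 3 0 0"
}}

```text
time_s: 3.35
eef_pos: [0.5996, 0.1842, 0.1998]
orientation: [180.0, 0.0, 167.3]
ft_force: [0.3, 0.2, -0.2]
opening: 0.0002
grip_force: 0.0
```

Emit:
{"op": "jog_arm", "data": {
  "targets": "1 -6 -3 0 0; 1 -10 -3 0 0; 3 -14 -3 0 0; 5 -17 -4 0 0; 7 -20 -4 0 0; 7 -20 -4 0 0"
}}

```text
time_s: 3.95
eef_pos: [0.6077, 0.1621, 0.1951]
orientation: [-180.0, -0.0, 167.2]
ft_force: [-0.4, 0.6, -0.2]
opening: 0.0003
grip_force: 0.0
```

```bash
python3 look.py
```

```text
tcp [607.7 162.1 195.1] f [-0.4  0.6 -0.2] t 3.95
0 2527 ctr [53.1 52.4] sz [16. 59.] th 0.21 z 45.4
1 616 ctr [ 29.8 -48.9] sz [13. 13.] th 2.30 z 45.3
2 2836 ctr [-49.3 -53. ] sz [15. 68.] th 0.11 z 45.2
3 2399 ctr [-48.8  52.1] sz [14. 67.] th 0.06 z 45.8
top
0 few
1 82 ctr [ 53.4 -53.5] sz [13. 65.] th 0.16 z 49.1
2 81 ctr [-53.5 -52.7] sz [14. 69.] th 0.11 z 49.4
3 few
```

```bash
python3 - <<'E'
from h import *
c=manip.read_camera("side"); w=manip.read_camera("wrist")
save(c,"a.png",(250,130,410,330),2.5); save(w,"b.png",(200,120,400,320),2.5)
a=cv2.imread("a.png");b=cv2.imread("b.png"); cv2.imwrite("pics/m3.png",cv2.resize(np.hstack([cv2.resize(a,(400,500)),cv2.resize(b,(400,400)) if 0 else cv2.copyMakeBorder(cv2.resize(b,(400,400)),0,100,0,0,0)]),None,fx=1,fy=1))
E
```

```text
(no output)
```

View pics/m3.png

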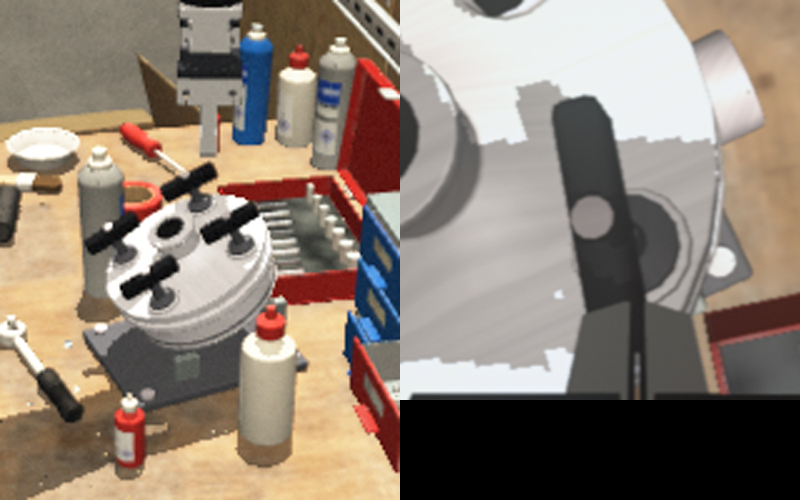

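```bash
python3 - <<'E'
from plan import *
c=dict(np.load("side.npz"))
def pr(c,X): p=c["R"]@X+c["t"]; p=c["intrinsics"]@p; return (p[:2]/p[2]).round(1),p[2].round(3)
for X in ([.6077,.1621,.1951],[.6077,.1621,.225],[.6077,.19,.1951]): print(pr(c,np.array(X)))
for k in range(4): print(k,pr(c,F+R@np.array([*np.array(XY[k])/1e3,.0505])),(F+R@np.array([*np.array(XY[k])/1e3,.0505])).round(4))
n=manip.read_camera("side"); P=cloud(n); print("tip depth",n["z_map"][186:200,330:337].round(3)[:, ::2].tolist()); print(P[188,333])
P=cloud(c).reshape(-1,3);px=c["pixels"].reshape(-1,3).astype(int); m=(P[:,2]>.1)&(abs(P[:,0]-.56)<.15)&(abs(P[:,1]-.1)<.15); print("side fit");knobs(P[m],px[m],F,R)
E
```

```text
(array([332.6, 202.9]), np.float64(1.444))
(array([332.8, 193.6]), np.float64(1.428))
(array([330.5, 198.6]), np.float64(1.467))
0 (array([322.4, 199.1]), np.float64(1.426)) [0.5765 0.1577 0.2124]
1 (array([338.9, 215.4]), np.float64(1.344)) [0.6007 0.0545 0.2124]
2 (array([306.4, 237.6]), np.float64(1.335)) [0.5078 0.0327 0.1663]
3 (array([291.7, 220. ]), np.float64(1.417)) [0.4836 0.1359 0.1663]
tip depth [[1.402999997138977, 1.4049999713897705, 1.402999997138977, 1.409000039100647], [1.4049999713897705, 1.4019999504089355, 1.402999997138977, 1.406999945640564], [1.4079999923706055, 1.4019999504089355, 1.4049999713897705, 1.4040000438690186], [1.4049999713897705, 1.406000018119812, 1.406000018119812, 1.4079999923706055], [1.4119999408721924, 1.4110000133514404, 1.4110000133514404, 1.406999945640564], [1.4129999876022339, 1.406999945640564, 1.4149999618530273, 1.409999966621399], [1.4170000553131104, 1.4229999780654907, 1.4220000505447388, 1.4199999570846558], [1.9490000009536743, 1.937000036239624, 1.937999963760376, 1.9420000314712524], [1.934999942779541, 1.937999963760376, 1.9320000410079956, 1.9299999475479126], [1.9229999780654907, 1.4299999475479126, 1.4249999523162842, 1.9299999475479126], [1.4299999475479126, 1.4270000457763672, 1.4249999523162842, 1.9179999828338623], [1.4279999732971191, 1.4199999570846558, 1.4190000295639038, 1.9110000133514404], [1.4199999570846558, 1.4199999570846558, 1.4249999523162842, 1.430999994277954], [1.4210000038146973, 1.4279999732971191, 1.4320000410079956, 1.4299999475479126]]
[0.60465902 0.14706535 0.24974364]
side fit
0 105 ctr [54.5 46.3] sz [19. 63.] th 0.24 z 43.6
1 113 ctr [ 54.7 -59.6] sz [12. 65.] th 0.13 z 43.0
2 120 ctr [-51.  -59.9] sz [14. 65.] th 0.09 z 44.0
3 114 ctr [-50.9  47.8] sz [15. 66.] th 0.05 z 44.3
```

```bash
python3 - <<'E'
from plan import *
s=manip.sense();c=manip.read_camera("wrist");z=c["z_map"].astype(float);K=c["intrinsics"];v,u=np.mgrid[:480,:640]
P=np.stack([(u-K[0,2])/K[0,0]*z,(v-K[1,2])/K[1,1]*z,z],-1); T=c["tool_from_camera"]; P=P@T[:3,:3].T+T[:3,3]
for r in range(258,322,4): print(r,[np.round(P[r,x]*1e3).astype(int).tolist() for x in (296,306,313,328,340)])
p=np.linalg.inv(T)@[0,0,0,1]; p=K@p[:3]; print("TCP px",p[:2]/p[2])
print(s["q"].round(2))
E
```

```text
258 [[11, -11, -21], [11, -6, -21], [11, -3, -21], [0, 6, 17], [-2, 13, 21]]
262 [[9, -11, -20], [9, -6, -22], [9, -3, -23], [-2, 6, 16], [-5, 13, 23]]
266 [[7, -11, -22], [8, -6, -23], [7, -3, -23], [-6, 6, 20], [-7, 13, 22]]
270 [[5, -11, -22], [6, -6, -24], [5, -3, -22], [-8, 6, 19], [-9, 13, 22]]
274 [[3, -11, -23], [8, -6, -38], [9, -3, -39], [9, 4, -39], [-12, 13, 22]]
278 [[9, -10, -45], [9, -6, -44], [9, -3, -45], [9, 4, -45], [9, 9, -45]]
282 [[9, -10, -50], [9, -5, -49], [9, -2, -49], [8, 4, -48], [8, 9, -49]]
286 [[8, -9, -54], [9, -5, -54], [9, -2, -55], [9, 4, -55], [9, 9, -55]]
290 [[9, -9, -58], [9, -5, -60], [8, -2, -58], [9, 4, -60], [8, 9, -58]]
294 [[9, -9, -64], [9, -5, -63], [9, -2, -63], [9, 4, -63], [9, 8, -64]]
298 [[9, -9, -69], [9, -5, -68], [9, -2, -68], [9, 3, -68], [8, 8, -66]]
302 [[9, -8, -72], [9, -5, -71], [9, -2, -71], [9, 3, -71], [9, 8, -72]]
306 [[9, -8, -75], [9, -5, -76], [9, -2, -75], [9, 3, -76], [9, 8, -75]]
310 [[9, -8, -79], [9, -5, -78], [9, -2, -79], [9, 3, -79], [9, 7, -79]]
314 [[9, -8, -82], [9, -5, -82], [9, -2, -82], [9, 3, -82], [9, 7, -83]]
318 [[32, -5, -137], [32, -3, -137], [9, -2, -86], [33, 2, -137], [32, 4, -137]]
TCP px [318.57607253 266.2428739 ]
[ 11.67  26.57  71.13   0.    82.3  -65.58]
```

```bash
sed -i 's/^HT,HW=.*/HT,HW=12.5,8./; s/r=18/r=20/; s/else 15)\])/else 15)-41])/' plan.py; python3 - <<'E'
from plan import *
for k,t0 in enumerate((.23,.14,.1,.05)):
    print(k,"app",tcp(k,t0,10).round(),*[(t,tcp(k,t).round().astype(int).tolist()) for t in (t0,.3,.45,.6,.75,.9,1.05,1.2,1.3,1.4)])
E
```

```text
0 app [604. 190. 157.] (0.23, [604, 180, 157]) (0.3, [605, 178, 157]) (0.45, [608, 174, 156]) (0.6, [611, 171, 156]) (0.75, [613, 168, 155]) (0.9, [614, 164, 154]) (1.05, [615, 159, 153]) (1.2, [615, 155, 151]) (1.3, [614, 152, 150]) (1.4, [613, 149, 149])
1 app [625.  89. 157.] (0.14, [626, 79, 157]) (0.3, [629, 75, 157]) (0.45, [632, 71, 156]) (0.6, [635, 68, 156]) (0.75, [637, 65, 155]) (0.9, [638, 60, 154]) (1.05, [639, 56, 153]) (1.2, [639, 52, 151]) (1.3, [638, 49, 150]) (1.4, [637, 46, 149])
2 app [494.  -1. 101.] (0.1, [493, 9, 101]) (0.3, [488, 14, 100]) (0.45, [486, 18, 100]) (0.6, [484, 21, 100]) (0.75, [482, 25, 100]) (0.9, [481, 29, 100]) (1.05, [481, 34, 101]) (1.2, [481, 38, 101]) (1.3, [482, 41, 102]) (1.4, [484, 44, 102])
3 app [471. 102. 101.] (0.05, [470, 112, 101]) (0.3, [464, 118, 100]) (0.45, [462, 122, 100]) (0.6, [460, 125, 100]) (0.75, [458, 128, 100]) (0.9, [457, 132, 100]) (1.05, [456, 137, 101]) (1.2, [457, 141, 101]) (1.3, [458, 144, 102]) (1.4, [459, 147, 102])
```

Emit:
{"op": "jog_arm", "data": {
  "targets": "-4 27 0 0 0; -4 27 0 0 0; -4 27 -15 0 0; -4 27 -30 0 0; -4 27 -36 0 0; -4 27 -36 0 0"
}}

```text
time_s: 4.85
eef_pos: [0.6031, 0.1894, 0.1586]
orientation: [-180.0, -0.1, 167.2]
ft_force: [-0.5, -0.5, 0.5]
opening: 0.0004
grip_force: 0.0
```

```bash
python3 look.py pics/w4.png
```

```text
tcp [603.1 189.4 158.6] f [-0.5 -0.5  0.5] t 4.85
0 2257 ctr [41.3 55.6] sz [13. 36.] th 0.12 z 45.3
1 few
2 907 ctr [-45.3 -47.6] sz [ 9. 62.] th 0.13 z 38.7
3 3540 ctr [-48.9  52.2] sz [14. 68.] th 0.06 z 45.6
top
0 few
1 84 ctr [ 54.1 -53.2] sz [14. 65.] th 0.16 z 48.6
2 85 ctr [-53.4 -52.7] sz [14. 68.] th 0.10 z 49.2
3 few
```

View pics/w4.png

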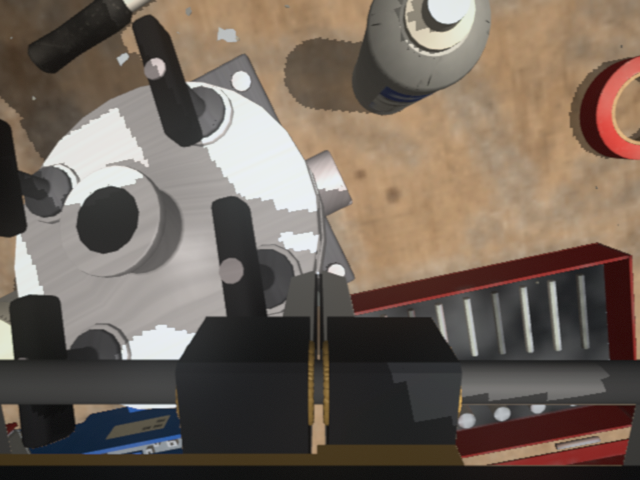

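Emit:
{"op": "jog_arm", "data": {
  "targets": "1 -5 -1 0 0; 1 -9 -2 0 0; 3 -12 -2 0 0; 5 -15 -2 0 0; 8 -18 -3 0 0; 10 -21 -3 0 0; 10 -21 -3 0 0"
}}

```text
time_s: 5.65
eef_pos: [0.6136, 0.1688, 0.1562]
orientation: [179.9, -0.0, 167.2]
ft_force: [-0.2, 4.1, -0.6]
opening: 0.0005
grip_force: 2.0
```

```bash
python3 look.py
```

```text
tcp [613.6 168.8 156.2] f [-0.2  4.1 -0.6] t 5.65
0 3230 ctr [49.6 57. ] sz [14. 49.] th 0.65 z 43.9
1 204 ctr [ 24.9 -47.1] sz [12.  4.] th 1.91 z 44.1
2 3889 ctr [-48.8 -52.6] sz [15. 68.] th 0.17 z 44.5
3 3055 ctr [-45.5  51.8] sz [14. 62.] th 0.06 z 45.2
top
0 few
1 80 ctr [ 54.  -52.4] sz [13. 64.] th 0.16 z 48.1
2 82 ctr [-52.  -52.7] sz [13. 68.] th 0.11 z 49.2
3 few
```

Emit:
{"op": "jog_arm", "data": {
  "targets": "0 10 0 0 0; 0 12 40 0 0; -10 0 75 0 0; -40 -40 75 0 0; -70 -80 75 0 0; -95 -120 75 0 0; -120 -155 75 0 0; -120 -173 60 0 0; -120 -173 20 0 0; -120 -173 0 0 0"
}}

```text
time_s: 6.75
eef_pos: [0.4927, -0.0049, 0.1543]
orientation: [-180.0, -0.1, 167.2]
ft_force: [-0.5, 0.5, -0.9]
opening: 0.0003
grip_force: 0.0
```

Emit:
{"op": "jog_arm", "data": {
  "targets": "0 0 0 0 0; 0 0 0 0 0"
}}

```text
time_s: 6.95
eef_pos: [0.4939, -0.0043, 0.1572]
orientation: [-180.0, 0.0, 167.2]
ft_force: [-0.3, 0.0, 0.1]
opening: 0.0006
grip_force: 0.0
```

Emit:
{"op": "jog_arm", "data": {
  "targets": "0 0 -30 0 0; 0 0 -55 0 0; 0 0 -56 0 0; -1 8 -56 0 0; -1 13 -56 0 0; -4 17 -56 0 0; -7 21 -56 0 0; -9 25 -56 0 0; -12 30 -56 0 0; -12 30 -56 0 0"
}}

```text
time_s: 7.95
eef_pos: [0.4809, 0.026, 0.1004]
orientation: [-180.0, -0.0, 167.3]
ft_force: [-0.4, -2.9, 1.2]
opening: 0.0004
grip_force: 1.4
```

```bash
python3 look.py
```

```text
tcp [480.9  26.  100.4] f [-0.4 -2.9  1.2] t 7.95
0 few
1 few
2 few
3 3023 ctr [-68.1  51.4] sz [14. 32.] th 0.10 z 45.0
top
0 73 ctr [53.9 51.2] sz [13. 64.] th 0.64 z 47.3
1 68 ctr [ 55.2 -53.6] sz [12. 61.] th 0.16 z 48.1
2 few
3 73 ctr [-52.7  52.3] sz [12. 66.] th 0.06 z 48.1
```

Emit:
{"op": "jog_arm", "data": {
  "targets": "0 -10 0 0 0; 0 -12 40 0 0; 0 -12 85 0 0; 20 0 130 0 0; 60 20 130 0 0; 100 40 130 0 0; 144 62 130 0 0; 144 62 130 0 0; 144 62 100 0 0; 144 62 100 0 0"
}}

```text
time_s: 9.05
eef_pos: [0.6238, 0.0869, 0.1964]
orientation: [-179.9, -0.4, 167.2]
ft_force: [-0.2, 0.6, -0.6]
opening: 0.0005
grip_force: 0.0
```

```bash
python3 look.py
```

```text
tcp [623.8  86.9 196.4] f [-0.2  0.6 -0.6] t 9.05
0 3066 ctr [56.4 50.8] sz [14. 67.] th 0.65 z 44.1
1 1885 ctr [ 46.2 -51.6] sz [13. 45.] th 0.10 z 45.3
2 2772 ctr [-48.6 -53.7] sz [15. 67.] th 0.62 z 44.1
3 1578 ctr [-38.3  50.4] sz [13. 47.] th -0.03 z 44.8
top
0 few
1 few
2 16 ctr [-31.1 -71.1] sz [16.  9.] th 0.13 z 46.9
3 few
```

Emit:
{"op": "jog_arm", "data": {
  "targets": "0 0 -25 0 0; 0 0 -40 0 0; 0 0 -40 0 0; 1 -8 -40 0 0; 4 -12 -40 0 0; 7 -16 -41 0 0; 10 -19 -41 0 0; 13 -22 -42 0 0; 14 -25 -42 0 0; 14 -25 -42 0 0"
}}

```text
time_s: 10.15
eef_pos: [0.6398, 0.0627, 0.1583]
orientation: [180.0, 0.0, 167.2]
ft_force: [-0.5, 5.5, -0.1]
opening: 0.0001
grip_force: 1.8
```

Emit:
{"op": "jog_arm", "data": {
  "targets": "0 10 0 0 0; 0 12 40 0 0; -20 12 75 0 0; -60 22 75 0 0; -100 32 75 0 0; -140 38 75 0 0; -168 39 65 0 0; -168 39 20 0 0; -168 39 0 0 0; -168 39 0 0 0"
}}

```text
time_s: 11.15
eef_pos: [0.4703, 0.1016, 0.1564]
orientation: [-179.9, -0.2, 167.2]
ft_force: [0.2, -0.0, -0.3]
opening: 0.0005
grip_force: 0.0
```

```bash
python3 look.py
```

```text
tcp [470.3 101.6 156.4] f [ 0.2 -0.  -0.3] t 11.15
0 few
1 few
2 few
3 1010 ctr [-69.8  51.8] sz [13. 27.] th -0.04 z 46.0
top
0 48 ctr [61.8 45.7] sz [13. 45.] th 0.66 z 46.4
1 74 ctr [ 54.2 -53.8] sz [14. 64.] th 0.74 z 46.9
2 36 ctr [-33.7 -65.2] sz [12. 23.] th 0.71 z 46.9
3 few
```

Emit:
{"op": "jog_arm", "data": {
  "targets": "0 0 -30 0 0; 0 0 -55 0 0; 0 0 -56 0 0; 0 8 -56 0 0; -2 12 -56 0 0; -6 16 -56 0 0; -8 20 -56 0 0; -10 24 -56 0 0; -13 28 -56 0 0; -13 28 -56 0 0"
}}

```text
time_s: 12.25
eef_pos: [0.4584, 0.13, 0.1031]
orientation: [180.0, 0.0, 167.3]
ft_force: [-1.7, -3.3, 1.4]
opening: 0.0007
grip_force: 1.9
```

Emit:
{"op": "jog_arm", "data": {
  "targets": "0 -10 0 0 0; 0 -12 45 0 0; 10 0 90 0 0; 50 20 130 0 0; 90 40 130 0 0; 125 48 130 0 0; 157 53 120 0 0; 157 53 100 0 0; 157 53 100 0 0"
}}

```text
time_s: 13.15
eef_pos: [0.6148, 0.182, 0.199]
orientation: [-179.9, -0.3, 167.2]
ft_force: [-0.3, 0.4, -0.8]
opening: 0.0003
grip_force: 0.0
```

```bash
python3 look.py
```

```text
tcp [614.8 182.  199. ] f [-0.3  0.4 -0.8] t 13.15
0 2763 ctr [58.3 62.7] sz [45. 59.] th 0.66 z 43.9
1 740 ctr [ 38.1 -35.5] sz [14. 16.] th 1.18 z 43.3
2 2810 ctr [-48.3 -53.3] sz [16. 68.] th 0.62 z 43.2
3 2676 ctr [-48.1  51.3] sz [14. 67.] th 0.71 z 43.4
top
0 few
1 94 ctr [ 54.4 -53.8] sz [14. 64.] th 0.75 z 46.1
2 89 ctr [-51.5 -53. ] sz [14. 67.] th 0.60 z 47.1
3 few
```

Emit:
{"op": "jog_arm", "data": {
  "targets": "0 0 -25 0 0; 0 0 -44 0 0; 0 0 -44 0 0; -2 -12 -44 0 0; -1 -18 -45 0 0; 0 -23 -46 0 0; 0 -27 -48 0 0; -1 -30 -49 0 0; -2 -33 -50 0 0; -4 -34 -50 0 0"
}}

```text
time_s: 14.25
eef_pos: [0.6132, 0.149, 0.1545]
orientation: [179.8, 0.3, 167.2]
ft_force: [15.5, 11.1, -2.7]
opening: 0.0004
grip_force: 7.6
```

Emit:
{"op": "jog_arm", "data": {
  "targets": "0 0 0 0 0; 0 0 0 0 0"
}}

```text
time_s: 14.45
eef_pos: [0.6135, 0.1491, 0.1547]
orientation: [179.8, 0.4, 167.2]
ft_force: [10.6, 7.5, -2.2]
opening: 0.0002
grip_force: 5.5
```

```bash
python3 look.py
```

```text
tcp [613.5 149.1 154.7] f [10.6  7.5 -2.2] t 14.45
0 4249 ctr [56.2 51.7] sz [14. 66.] th 1.43 z 41.5
1 355 ctr [ 34.  -31.7] sz [13.  6.] th 2.10 z 42.4
2 4388 ctr [-47.6 -53.1] sz [16. 67.] th 0.62 z 43.7
3 3009 ctr [-43.2  48.3] sz [14. 56.] th 0.75 z 42.7
top
0 few
1 90 ctr [ 55.2 -53.4] sz [14. 64.] th 0.75 z 46.2
2 83 ctr [-50.9 -52.8] sz [14. 66.] th 0.61 z 46.8
3 few
```

Emit:
{"op": "jog_arm", "data": {
  "targets": "8 6 0 0 0; 10 6 40 0 0; 0 -10 80 0 0; -35 -45 80 0 0; -70 -80 80 0 0; -105 -115 80 0 0; -132 -142 60 0 0; -132 -142 20 0 0; -132 -142 0 0 0; -132 -142 0 0 0"
}}

```text
time_s: 15.55
eef_pos: [0.4784, 0.0059, 0.1515]
orientation: [-180.0, -0.1, 167.2]
ft_force: [0.3, -0.2, -0.2]
opening: 0.0005
grip_force: 0.0
```

```bash
python3 look.py
```

```text
tcp [478.4   5.9 151.5] f [ 0.3 -0.2 -0.2] t 15.55
0 few
1 few
2 221 ctr [-73.4 -36.9] sz [12.  6.] th 2.04 z 45.5
3 2531 ctr [-54.3  55.7] sz [14. 53.] th 0.73 z 43.4
top
0 81 ctr [53.2 51.3] sz [13. 63.] th 1.40 z 43.9
1 68 ctr [ 59.5 -56.9] sz [13. 52.] th 0.77 z 46.0
2 few
3 82 ctr [-50.   52.1] sz [13. 64.] th 0.70 z 46.7
```

Emit:
{"op": "jog_arm", "data": {
  "targets": "0 0 -30 0 0; 0 0 -52 0 0; 2 8 -52 0 0; 3 16 -52 0 0; 2 23 -52 0 0; 2 28 -52 0 0; 2 32 -51 0 0; 3 35 -50 0 0; 6 38 -50 0 0; 8 40 -50 0 0"
}}

```text
time_s: 16.65
eef_pos: [0.4877, 0.0471, 0.1032]
orientation: [180.0, 0.0, 167.3]
ft_force: [-5.0, -2.5, 4.6]
opening: 0.0004
grip_force: 2.7
```

Emit:
{"op": "jog_arm", "data": {
  "targets": "1 0 0 0 0; 1 0 0 0 0"
}}

```text
time_s: 16.85
eef_pos: [0.4883, 0.0471, 0.1028]
orientation: [180.0, -0.0, 167.3]
ft_force: [-5.9, -0.5, 3.6]
opening: 0.0006
grip_force: 2.7
```

```bash
python3 look.py
```

```text
tcp [488.3  47.1 102.8] f [-5.9 -0.5  3.6] t 16.85
0 few
1 few
2 few
3 2696 ctr [-61.2  59.8] sz [14. 38.] th 0.81 z 42.9
top
0 83 ctr [53.5 51.3] sz [13. 65.] th 1.40 z 43.6
1 81 ctr [ 55.3 -52.6] sz [13. 64.] th 0.76 z 46.0
2 few
3 28 ctr [-65.7  65.7] sz [10. 26.] th 0.48 z 46.7
```

Emit:
{"op": "jog_arm", "data": {
  "targets": "1 0 0 0 0; 2 1 0 0 0; 4 1 0 0 0; 4 1 0 0 0"
}}

```text
time_s: 17.35
eef_pos: [0.49, 0.0479, 0.1026]
orientation: [-179.9, -0.3, 167.3]
ft_force: [-25.5, -3.6, 15.0]
opening: 0.0005
grip_force: 11.9
```

Emit:
{"op": "jog_arm", "data": {
  "targets": "-8 -5 0 0 0; -12 -6 40 0 0; -12 -6 85 0 0; 20 0 130 0 0; 60 10 130 0 0; 100 20 130 0 0; 149 29 130 0 0; 149 29 115 0 0; 149 29 95 0 0; 149 29 95 0 0"
}}

```text
time_s: 18.35
eef_pos: [0.6407, 0.077, 0.1945]
orientation: [-180.0, -0.2, 167.3]
ft_force: [0.4, -1.0, 0.2]
opening: 0.0006
grip_force: 0.0
```

```bash
python3 look.py
```

```text
tcp [640.7  77.  194.5] f [ 0.4 -1.   0.2] t 18.35
0 3447 ctr [56.5 50.7] sz [14. 67.] th 1.41 z 41.4
1 2869 ctr [ 56.5 -51.7] sz [13. 63.] th 0.77 z 43.1
2 2661 ctr [-47.5 -54. ] sz [15. 67.] th 1.41 z 41.7
3 747 ctr [-29.6  35. ] sz [13. 19.] th 1.26 z 41.7
top
0 13 ctr [50.6 79.7] sz [ 6. 11.] th 0.20 z 44.4
1 few
2 few
3 few
```

Emit:
{"op": "jog_arm", "data": {
  "targets": "0 0 -25 0 0; 0 0 -40 0 0; -1 -8 -41 0 0; -1 -13 -42 0 0; 0 -18 -42 0 0; -1 -22 -43 0 0; -2 -26 -44 0 0; -3 -29 -45 0 0; -4 -32 -46 0 0; -6 -33 -46 0 0"
}}

```text
time_s: 19.45
eef_pos: [0.6379, 0.0456, 0.1539]
orientation: [179.7, 0.4, 167.3]
ft_force: [19.1, 19.0, -1.7]
opening: 0.0005
grip_force: 11.0
```

Emit:
{"op": "jog_arm", "data": {
  "targets": "-1 0 0 0 0; -2 0 0 0 0; -2 0 0 0 0"
}}

```text
time_s: 19.75
eef_pos: [0.6374, 0.0459, 0.1542]
orientation: [179.6, 0.6, 167.3]
ft_force: [24.9, 17.1, -3.2]
opening: 0.0003
grip_force: 12.7
```

```bash
python3 look.py
```

```text
tcp [637.4  45.9 154.2] f [24.9 17.1 -3.2] t 19.75
0 5391 ctr [56.  50.1] sz [14. 66.] th 1.39 z 41.5
1 4222 ctr [ 57.1 -53.6] sz [14. 66.] th 1.44 z 41.6
2 3612 ctr [-47. -55.] sz [15. 67.] th 1.44 z 41.1
3 few
top
0 66 ctr [52.4 56.9] sz [13. 53.] th 1.41 z 43.5
1 few
2 few
3 few
```

Emit:
{"op": "jog_arm", "data": {
  "targets": "8 6 0 0 0; 8 6 45 0 0; -20 10 80 0 0; -60 20 80 0 0; -100 40 80 0 0; -145 55 80 0 0; -182 69 70 0 0; -182 69 20 0 0; -182 69 0 0 0; -182 69 0 0 0"
}}

```text
time_s: 20.85
eef_pos: [0.4505, 0.1123, 0.1502]
orientation: [-179.9, -0.1, 167.2]
ft_force: [0.6, -0.4, 0.4]
opening: 0.0007
grip_force: 0.0
```

Emit:
{"op": "jog_arm", "data": {
  "targets": "0 0 0 0 0"
}}

```text
time_s: 20.95
eef_pos: [0.4522, 0.1125, 0.1529]
orientation: [180.0, 0.1, 167.2]
ft_force: [-0.6, -0.6, -0.0]
opening: 0.0003
grip_force: 0.0
```

Emit:
{"op": "jog_arm", "data": {
  "targets": "0 0 -30 0 0; 2 0 -51 0 0; 4 8 -51 0 0; 6 16 -51 0 0; 5 22 -51 0 0; 5 26 -51 0 0; 6 30 -51 0 0; 8 34 -50 0 0; 11 37 -50 0 0; 15 39 -50 0 0"
}}

```text
time_s: 21.95
eef_pos: [0.4655, 0.1521, 0.1028]
orientation: [-179.9, -0.1, 167.3]
ft_force: [-24.1, -7.7, 10.9]
opening: 0.0005
grip_force: 12.6
```

Emit:
{"op": "jog_arm", "data": {
  "targets": "1 0 0 0 0; 2 0 0 0 0; 2 0 0 0 0"
}}

```text
time_s: 22.25
eef_pos: [0.4657, 0.152, 0.1025]
orientation: [-179.9, -0.3, 167.3]
ft_force: [-26.2, -4.6, 14.4]
opening: 0.0004
grip_force: 13.5
```

Retreat and check.

Emit:
{"op": "jog_arm", "data": {
  "targets": "-9 -4 0 0 0; -12 -5 40 0 0; -15 0 85 0 0; -20 0 130 0 0; -50 0 160 0 0; -80 0 180 0 0; -80 0 180 0 0; -80 0 180 0 0"
}}

```text
time_s: 23.05
eef_pos: [0.3886, 0.1521, 0.2827]
orientation: [179.9, 0.2, 167.3]
ft_force: [-0.0, -0.0, -0.1]
opening: 0.0005
grip_force: 0.0
```

```bash
python3 look.py pics/w9.png
```

```text
tcp [388.6 152.1 282.7] f [-0.  -0.  -0.1] t 23.05
0 few
1 few
2 few
3 few
top
0 82 ctr [53.5 51.5] sz [14. 64.] th 1.40 z 44.4
1 80 ctr [ 54.6 -53.9] sz [13. 63.] th 1.40 z 44.2
2 84 ctr [-49.7 -54.8] sz [14. 63.] th 1.43 z 44.1
3 60 ctr [-48.8  44.5] sz [14. 51.] th 1.39 z 43.9
```

View pics/w9.png

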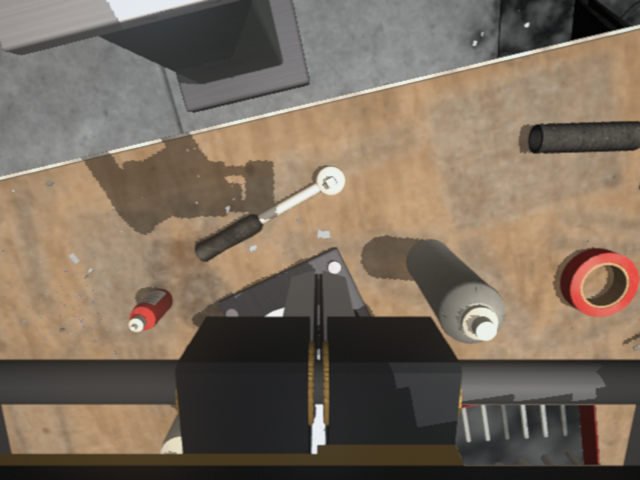

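All four knobs read about 1.4 rad from the top camera. The wrist picture shows the ratchet (270,220), the red bottle (150,310), the can (465,310) and the tape (600,280) standing undisturbed, and the gripper clear of everything.

```bash
python3 -c "
from cell import manip
print(manip.hand_in())"
```

```text
the job is handed in; nothing more can be done
None
```

I tightened all four knobs crosswise in two rounds, first to about half way (0.61–0.75 rad) and then to their stops (about 1.4 rad by the top camera). The gripper ended clear of everything, and the four bystanders in the last wrist picture were standing where they had been. I handed the job in at about 23 s; the hand-in gave no verdict, and I did not measure the cover's flatness directly.

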